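# Find the piston with a depth rod

### The arm

A 7-joint arm with a two-finger parallel gripper is mounted at the origin on the work surface. World frame = base frame: x ahead of the robot, y to its left, z up, the work surface at z = 0. Lengths are in m, angles in rad, forces in N, time in s.
With the tool pointing down it reaches from about 0.4 to 0.85 m from the base axis. Payload 10.4 kg.
Tool frame: the origin (TCP) lies between the finger pads; the fingertips stand ahead of it and the grasp point (between the pads) lies 5 mm behind it (manip.tip_extent is the z of the fingertips in the tool frame, in m); z points along the fingers, y is the line along which they close (so a half turn about z gives the same grasp; the last joint's range is limited). The gripper opens to 85 mm and grips with 20 to 120 N. Pads are 22 mm wide; open, the fingers measure 114 mm over their backs; the gripper's body (76 mm by 85 mm) begins 54 mm behind the grasp point. The pads swing forward as they close: fully open they stand 13 mm farther back than shut.
Start: joints at [1.163, 0.332, -0.065, 1.46, 0.022, 1.35, -0.088], TCP at [0.235, -0.579, 0.224] pointing down, gripper open.
Joint ranges: [-2.6, 2.6], [-0.5, 2.12], [-1.47, 1.34], [0.16, 2.42], [-1.27, 4.41], [0.06, 2.06], [-2.6, 2.6]. Speed limits (rad/s): [2.22, 2.22, 2.79, 2.79, 3.14, 3.14, 3.14].

### API

Orientations are given as a unit quaternion [x, y, z, w].
In Python, from workcell import status, viewer, manip gives the robot as it stands.
- The arm moves only by the tool play_rows, never from a script. Its argument "plan" is one flat list of numbers, 7 for each row, row after row: the turn, a rotation vector about the tool's x, y, z in degrees, then the shift along the tool's x, y, z in m, then the opening, from 0 (shut) to 1 (fully open). In form: [ax, ay, az, dx, dy, dz, grip, ax, ay, az, dx, dy, dz, grip, ...]. A call has 1 to 20 rows; each row is the pose to reach, as a shift and turn from the pose commanded when the call began, along the tool's axes at that moment; what a row does not reach only later rows make up. A row lasts 1/8 s, in which the tool goes at most 62.5 mm and 10.7 degrees, less where a joint would pass 70% of its speed; a pose out of reach is approached as far as the arm can. A call with a gripper value outside its range is refused whole. The fingers move at their own pace and stop on an object; "squeeze" is the grip in N (left out, the last holds). Time passes only in rows, so rows that repeat a pose let the fingers close. It gives the time, the measured TCP pose, the force, the opening and the grip force at its end, in the units of the state.
- status.get_obs(): the state, without advancing time (a new reading comes with each control period).
- viewer.camera(name): name is "scene" or "top" or "wrist"; returns the picture (400x640x3 uint8, red, green, blue); there is no depth.
- viewer.camera_model(name): a dict with "fx", "fy", "cx", "cy" (pixels), "R" (3x3) and "t" (3): a world point X has camera coordinates R X + t. Camera axes: x right, y down, z forward; pixel columns grow to the right and rows downward; lengths in m; the calibration is good to about 2 mm. A picture is of the moment at which its call begins: read the wrist's pose just before it. camera_model takes no time and is no camera call; for the wrist camera it gives the pose at the moment of the call.
- manip.hand_in(): hands the job in; it is judged then, once.
The state is a dict: "clock": time; "joint_pos": joint angles; "joint_velocities": joint speeds; "tau": joint torques, N m; "position": TCP position; "ee_rot": TCP orientation; "ft_force": force on the tool from outside, world axes, zero at the start; "torque": the same for the moment, N m; "grip_width": opening from 0.0 (shut) to 1.0 (fully open); "grasp_force": force on a finger pad.
Only numpy, scipy, OpenCV 4.12 (cv2) and the standard library are available. Lean on these libraries where they do the work, as an engineer would, in place of code of your own. Each camera call takes 0.05 s, during which the arm holds its last target. There are 200 camera calls.

### The job

Check where the piston stands in the cylinder with the yellow collar: take the blue-handled depth rod from the red stand, lower it gently, not dropping it, into the yellow-collared plug well until it rests on the piston, and let go, leaving it there. Then, with the rod still in the well, press the tester's green button fully if the rod's orange band has stayed above the collar's rim (piston up), or its red button if the band has sunk below the rim (piston down); press only the right one.

Things in the scene. Friction and masses are not known exactly. Their poses are not given: they have to be found in the camera images.
- rod: Depth rod, loose, 0.2 kg, 190 long, upright in a pocket (35 deep) of a red stand 45 high; a black-handled driver, 105 tall, is in the pocket 90 away along y. Origin: its centre, half-way up; z up. Steel shaft, diameter 20, foot tapered to a 16 flat; blue handle, diameter 30, from 57 to 95 above the origin: grip it with fingers closing along its x (across the row). Orange band 66 to 76 above the foot. (mm)
- collar_yellow_mouth (a point): Centre of the rim, z up, of the yellow funnel collar on the well to check: 53 wide, 14 tall, narrowing inside from 46 to the upright well's 30. It stands on a fixed engine 130 x 240 x 106 high; rim at 114. Two like wells, black collars, in line 75 apart. A rigid flat piston stops the rod's foot 48 to 55 below the rim if up, 88 to 98 if down. (mm)
- green_top (a point): Centre of the top of the green round push button (diameter 40 mm) on the tester, a fixed white box with a blue face, 120 x 200 mm and 50 mm high. Pressed straight down it travels 6 mm, takes 5 N, and springs back. Green means: piston up.
- red_top (a point): Centre of the top of the red push button on the same tester, 100 mm from the green one; same size, travel and force. Red means: piston down.
Mind the look-alikes: they are no part of the job. Leave any pink or white look-alike of the rod alone.

How it is judged:
By the outcome, as a careful person would: the job done as asked, in the order asked, and still so for the second after the job is handed in, with the robot touching nothing.
It also fails if it takes over 51 s, if anything falls off the work surface, if the arm or the gripper's body presses on something with over 40 N, if the wrist force passes 120 N, or if a joint passes its speed limit or range.

## Working session

There is one attempt and no reset: what is moved stays moved. The work goes in short steps, Python scripts to look and compute and a tool call to move; the robot and the scene stay as the last step left them, time stands still between calls to the robot, and variables do not carry over. Pictures are saved under pics/ and viewed, at most 10 in all, crops included, and the job is handed in when it is done.

Besides the shell and the picture viewer there is one more tool, called after "Emit:" as name(argument=value, ...) on one line, values as JSON. play_rows: Moves the arm, as the interface text tells. Its arguments: {"type":"object","properties":{"plan":{"type":"array","items":{"type":"number"}},"squeeze":{"type":"number"}},"required":["plan"]}

```bash
mkdir -p pics; cat > h.py <<'E'
import numpy as np, cv2
from scipy.spatial.transform import Rotation as Ro
from workcell import status, viewer, manip
def snap(n,f,crop=None,k=1):
    m=viewer.camera_model(n); im=viewer.camera(n)[:,:,::-1].copy()
    if crop: 
        a,b,c,d=crop; im=im[b:d,a:c]
    if k!=1: im=cv2.resize(im,None,fx=k,fy=k,interpolation=cv2.INTER_CUBIC)
    cv2.imwrite('pics/'+f,im); return m
def atz(m,u,v,z):
    R=np.array(m['R']);t=np.array(m['t']); d=R.T@np.array([(u-m['cx'])/m['fx'],(v-m['cy'])/m['fy'],1]); c=-R.T@t
    return c+d*(z-c[2])/d[2]
def proj(m,X):
    p=np.array(m['R'])@np.array(X)+m['t']; return np.array([m['fx']*p[0]/p[2]+m['cx'],m['fy']*p[1]/p[2]+m['cy']])
def delta(target,o=None):
    o=o or status.get_obs(); return Ro.from_quat(o['ee_rot']).inv().apply(np.array(target)-o['position'])
E
python3 - <<'E'
from h import *
o=status.get_obs();print(o['clock'],o['position'],Ro.from_quat(o['ee_rot']).as_matrix().round(3),manip.tip_extent,o['grip_width'])
for n in('scene','top'):
    m=snap(n,n+'0.png',k=1.25);print(n,-np.array(m['R']).T@m['t'],m['fx'])
E
```

```text
0.0 [ 0.2344726  -0.57892875  0.22299409] [[ 0.927  0.375 -0.001]
 [ 0.375 -0.927  0.001]
 [-0.    -0.001 -1.   ]] 0.014 0.9995702120156275
scene [ 1.07020113 -0.42714509  0.93619072] 382.80734890759123
top [ 0.28549832 -0.00745397  1.09728395] 452.6369936453864
```

View pics/scene0.png

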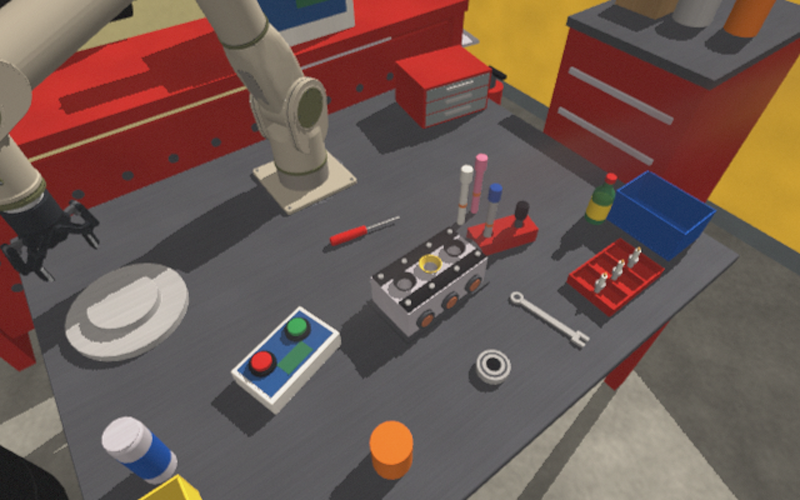

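View pics/top0.png

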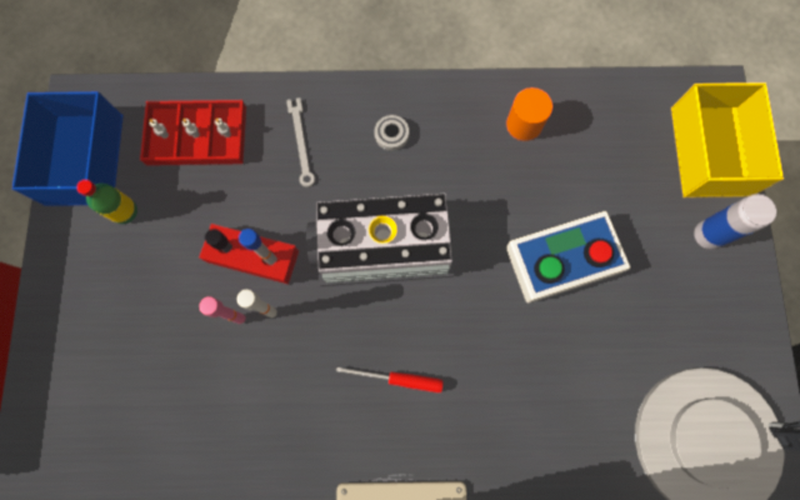

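The scene view shows the engine, the red stand with the blue rod at (495,190) and driver at (521,210), and white and pink look-alikes beside them. In the top view the rod's top is near (248,237), the yellow collar (383,230), green (550,267) and red (600,251). I'll enlarge two crops to read these more exactly.

```bash
python3 - <<'E'
from h import *
m=snap('top','t1.png',crop=(150,140,350,260),k=4)
m=viewer.camera_model('top'); s=1.25
for n,u,v,z in[('rod',248,237,.2),('driver',214,238,.115),('white',247,298,.19),('pink',208,306,.19),('collar',383,230,.114),('bl1',342,233,.114),('bl2',424,227,.114),('green',550,267,.055),('red',600,251,.055),('greenz06',550,267,.06)]:
    print(n,atz(m,u/s,v/s,z).round(4))
E
```

```text
rod [0.5253 0.245  0.2   ]
driver [0.547 0.33  0.115]
white [0.426  0.2442 0.19  ]
pink [0.4138 0.3065 0.19  ]
collar [0.558  0.0263 0.114 ]
bl1 [0.5534 0.1002 0.114 ]
bl2 [ 0.5626 -0.0477  0.114 ]
green [ 0.4979 -0.285   0.055 ]
red [ 0.5275 -0.3818  0.055 ]
greenz06 [ 0.4969 -0.2837  0.06  ]
```

View pics/t1.png

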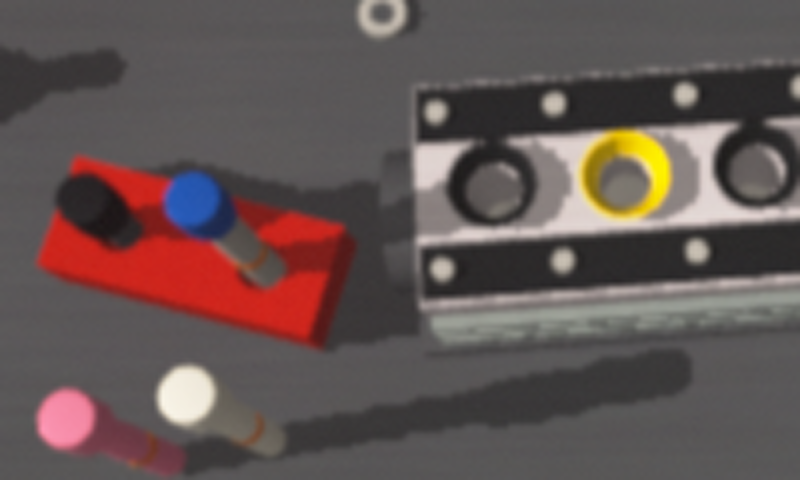

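The enlarged crop puts the blue top at (193,200), the driver top at (80,205), the yellow rim centre at (626,174), and shows the stand's edge at about 16.7°. The rod–driver gap of 88 mm and well spacing of 74 mm match the stated sizes.

```bash
python3 - <<'E'
from h import *
m=viewer.camera_model('top')
for n,x,y,z in[('rod',193,200,.2),('driver',82,204,.115),('collar',626,174,.114),('rodshaft',268,272,.045),('bl1',492,183,.114),('bl2',761,164,.114),('se1',78,157,.045),('se2',355,240,.045)]: print(n,atz(m,150+x/4,140+y/4,z).round(4))
for t in [(.5,-.3,.36),(.54,0,.36),(.527,.245,.33)]: print(delta(t).round(4))
E
```

```text
rod [0.5245 0.2453 0.2   ]
driver [0.5457 0.3314 0.115 ]
collar [0.5592 0.0261 0.114 ]
rodshaft [0.5208 0.242  0.045 ]
bl1 [0.555  0.1015 0.114 ]
bl2 [ 0.564  -0.0501  0.114 ]
se1 [0.5936 0.3599 0.045 ]
se2 [0.5397 0.1907 0.045 ]
[ 0.3508 -0.1591 -0.1366]
[ 0.5005 -0.4221 -0.1364]
[ 0.5804 -0.6541 -0.1061]
```

Emit:
play_rows(plan=[0,0,0,0.04,-0.02,-0.06,1,0,0,0,0.09,-0.04,-0.11,1,0,0,0,0.14,-0.06,-0.137,1,0,0,0,0.19,-0.085,-0.137,1,0,0,0,0.24,-0.11,-0.137,1,0,0,0,0.3,-0.135,-0.137,1,0,0,-5,0.35,-0.16,-0.137,1,0,0,-10,0.38,-0.212,-0.137,1,0,0,-15,0.41,-0.265,-0.137,1,0,0,-20,0.44,-0.317,-0.137,1,0,0,-25,0.47,-0.37,-0.137,1,0,0,-30,0.5,-0.422,-0.137,1,0,0,-35,0.52,-0.48,-0.137,0.8,0,0,-40,0.54,-0.538,-0.137,0.7,0,0,-45,0.56,-0.596,-0.137,0.7,0,0,-50,0.58,-0.654,-0.106,0.7,0,0,-51.5,0.58,-0.654,-0.106,0.7,0,0,-51.5,0.58,-0.654,-0.106,0.7,0,0,-51.5,0.58,-0.654,-0.106,0.7,0,0,-51.5,0.58,-0.654,-0.106,0.7], squeeze=40)

```text
clock: 2.65
position: [0.5274, 0.2433, 0.3304]
ee_rot: [0.802, 0.598, 0.0, 0.0]
ft_force: [0.4, 0.4, 0.1]
grip_width: 0.7
grasp_force: 0.0
```

```bash
python3 - <<'E'
from h import *
o=status.get_obs();print(o['clock'],o['position'],Ro.from_quat(o['ee_rot']).as_matrix().round(3),o['joint_pos'],o['grip_width'])
m=snap('wrist','w1.png',k=1.25);print(-np.array(m['R']).T@m['t'],proj(m,(.5245,.2453,.2))*1.25,m['fx'])
E
```

```text
2.65 [0.52739787 0.2432629  0.3303686 ] [[ 0.286  0.958  0.001]
 [ 0.958 -0.286 -0.   ]
 [ 0.     0.001 -1.   ]] [ 0.09174801  0.28085986 -0.75665961  1.37185314  0.19230519  1.56241233
 -0.9363823 ] 0.7000748195481691
[0.54532195 0.30581773 0.48073161] [392.20379561 239.86992796] 316.1382617067822
```

View pics/w1.png

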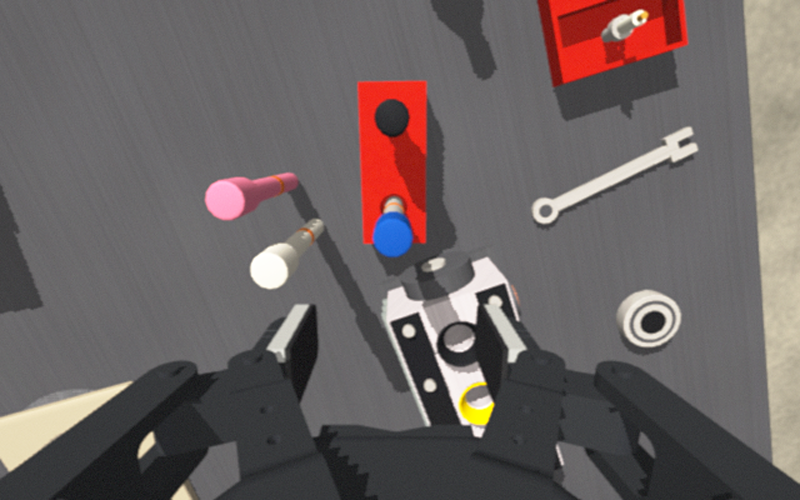

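The wrist view has the blue top at (394,236), against a prediction of (392,240). The stand is square to the image, so the yaw is right; the yellow collar is near (478,403).

```bash
python3 - <<'E'
from h import *
m=viewer.camera_model('wrist')
p=atz(m,394/1.25,236/1.25,.2);print(p,atz(m,393/1.25,118/1.25,.115),atz(m,478/1.25,403/1.25,.114))
q=(p+[.5245,.2453,.2])/2;q[2]=.178;print(q,delta(q))
E
```

```text
[0.52642665 0.24794681 0.2       ] [0.55013703 0.3319671  0.115     ] [0.55456382 0.0300026  0.114     ]
[0.52546333 0.2466234  0.178     ] [ 0.00245671 -0.00277253  0.15230177]
```

Emit:
play_rows(plan=[0,0,0,0.0025,-0.003,0.04,0.7,0,0,0,0.0025,-0.003,0.08,0.7,0,0,0,0.0025,-0.003,0.115,0.7,0,0,0,0.0025,-0.003,0.14,0.7,0,0,0,0.0025,-0.003,0.152,0.7,0,0,0,0.0025,-0.003,0.152,0.7,0,0,0,0.0025,-0.003,0.152,0.5,0,0,0,0.0025,-0.003,0.152,0.3,0,0,0,0.0025,-0.003,0.152,0.1,0,0,0,0.0025,-0.003,0.152,0.1,0,0,0,0.0025,-0.003,0.152,0.1,0,0,0,0.0025,-0.003,0.152,0.1], squeeze=50)

```text
clock: 4.2
position: [0.5252, 0.2484, 0.1792]
ee_rot: [0.801, 0.599, 0.001, 0.0]
ft_force: [-0.0, 0.6, 6.6]
grip_width: 0.328
grasp_force: 49.2
```

Emit:
play_rows(plan=[0,0,0,0.0025,0,-0.02,0.1,0,0,0,0.0025,0,-0.05,0.1,0,0,0,0.0025,0,-0.09,0.1,0,0,0,0.0025,0,-0.13,0.1,0,0,0,0.0025,0,-0.15,0.1,0,0,0,0.0025,0,-0.15,0.1,0,0,0,0.0025,0,-0.15,0.1])

```text
clock: 5.08
position: [0.5249, 0.2499, 0.3264]
ee_rot: [0.801, 0.599, -0.001, -0.0]
ft_force: [0.0, -0.2, -2.3]
grip_width: 0.327
grasp_force: 50.0
```

```bash
python3 - <<'E'
from h import *
o=status.get_obs();print(o['position'],o['ft_force'],o['torque'],o['grip_width'])
for c in [(.5592,.0261,.33),(.5569,.028,.33)]: print(delta(c))
m=viewer.camera_model('scene');print([proj(m,o['position']),proj(m,np.array(o['position'])-[0,0,.165])])
im=viewer.camera('wrist')[:,:,::-1];im2=viewer.camera('scene')[:,:,::-1]
a=cv2.resize(im[100:400,170:470],(600,600))
p=proj(m,np.array(o['position'])-[0,0,.08]).astype(int)
b=cv2.resize(im2[p[1]-75:p[1]+75,p[0]-25:p[0]+25],(200,600))
cv2.imwrite('pics/c1.png',np.hstack([a,b]));print(p)
E
```

```text
[0.52494849 0.24991055 0.32644714] [ 0.03060749 -0.18375018 -2.32018399] [ 0.0050545   0.00458504 -0.04540728] 0.3266598278018985
[-0.20494799  0.09623786 -0.00339834]
[-0.20377726  0.09349389 -0.00339671]
[array([403.9512938 , 112.93944734]), array([395.28235036, 158.98051744])]
[399 136]
```

View pics/c1.png

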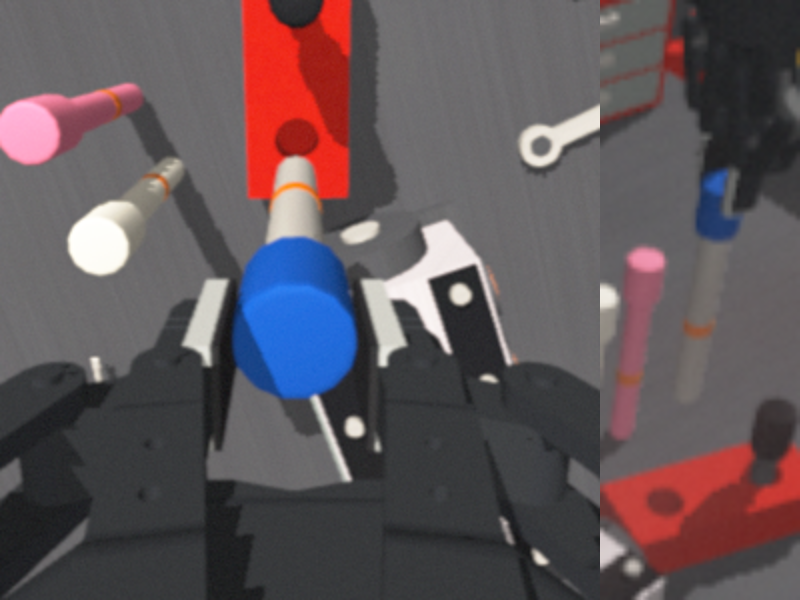

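The rod is held upright. In the wrist crop its top is centred at about (296,338) and its foot tip at about (297,163). Next I compute its axis relative to the TCP.

```bash
python3 - <<'E'
from h import *
m=viewer.camera_model('wrist')
print('top',atz(m,170+296/2,100+340/2,.3475),'foot',atz(m,170+297/2,100+172/2,.1575))
E
```

```text
top [0.52481239 0.24965634 0.3475    ] foot [0.52512219 0.24803828 0.1575    ]
```

Emit:
play_rows(plan=[0,0,0,-0.02,0.01,-0.005,0.1,0,0,0,-0.05,0.023,-0.005,0.1,0,0,0,-0.09,0.041,-0.005,0.1,0,0,0,-0.13,0.06,-0.005,0.1,0,0,0,-0.165,0.076,-0.004,0.1,0,0,0,-0.19,0.088,-0.004,0.1,0,0,0,-0.204,0.094,-0.004,0.1,0,0,0,-0.204,0.094,-0.004,0.1,0,0,0,-0.204,0.094,-0.004,0.1,0,0,0,-0.204,0.094,-0.004,0.1])

```text
clock: 6.42
position: [0.5574, 0.0294, 0.3319]
ee_rot: [0.8, 0.599, 0.0, -0.0]
ft_force: [-0.2, -0.7, -1.9]
grip_width: 0.328
grasp_force: 49.9
```

```bash
python3 - <<'E'
from h import *
o=status.get_obs();print(o['position'],o['ft_force'])
im=viewer.camera('wrist')[:,:,::-1]
m=viewer.camera_model('wrist');P=np.array(o['position'])
im2=viewer.camera('scene')[:,:,::-1];ms=viewer.camera_model('scene')
p=proj(ms,P-[0,0,.19]).astype(int);print(p)
a=cv2.resize(im[100:250,270:370],(400,600),interpolation=cv2.INTER_CUBIC);b=cv2.resize(im2[p[1]-50:p[1]+40,p[0]-30:p[0]+30],(400,600),interpolation=cv2.INTER_CUBIC)
cv2.imwrite('pics/c2.png',np.hstack([a,b]))
E
```

```text
[0.55744103 0.02942046 0.33186075] [-0.20127036 -0.69388657 -1.88668142]
[344 203]
```

View pics/c2.png

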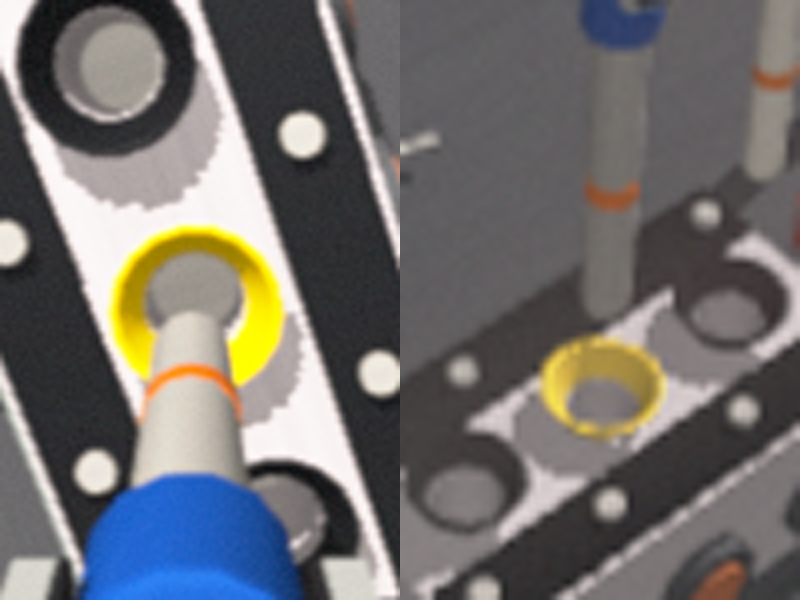

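The wrist crop shows the yellow rim spanning 112–281, centred at about (196,311), with the rod's foot at x 193 and its far edge at y 308. In the scene crop the foot hovers above the collar.

```bash
python3 - <<'E'
from h import *
m=viewer.camera_model('wrist');o=status.get_obs()
c=atz(m,270+196.5/4,100+311/4,.114);f=atz(m,270+193/4,100+308/4,.163)
Rt=Ro.from_quat(o['ee_rot']);f2=f-Rt.apply([.008,0,0])
print(c,f,f2,Rt.inv().apply(c-f2),[(proj(m,c+[.0265*np.cos(a),.0265*np.sin(a),0])-[270,100])*4 for a in np.arange(0,6.28,.785)])
ms=viewer.camera_model('scene')
e=lambda x,y:(344-30+x*60/400,203-50+y*90/600)
print(atz(ms,*e(604-400,386),.114),atz(ms,*e(606-400,312),.163))
E
```

```text
[0.55893323 0.02670412 0.114     ] [0.56047568 0.03631782 0.163     ] [0.55822044 0.02864228 0.16299928] [-0.00166304  0.00122418  0.04899928] [array([283.22148165, 285.95669117]), array([240.50381189, 231.93605149]), array([171.03557435, 224.3323401 ]), array([117.11439863, 267.95328383]), array([110.63216039, 335.65043797]), array([153.76543528, 387.49492609]), array([220.94998777, 394.71359699]), array([274.43529768, 353.42017269])]
[0.56047716 0.02927744 0.114     ] [0.56122392 0.02717845 0.163     ]
```

Emit:
play_rows(plan=[0,0,0,-0.0017,0.0012,0,0.1,0,0,0,-0.0017,0.0012,0.02,0.1,0,0,0,-0.0017,0.0012,0.04,0.1,0,0,0,-0.0017,0.0012,0.055,0.1,0,0,0,-0.0017,0.0012,0.065,0.1,0,0,0,-0.0017,0.0012,0.075,0.1,0,0,0,-0.0017,0.0012,0.085,0.1,0,0,0,-0.0017,0.0012,0.091,0.1,0,0,0,-0.0017,0.0012,0.091,0.1], squeeze=30)

```text
clock: 7.65
position: [0.5581, 0.0259, 0.2405]
ee_rot: [0.801, 0.599, -0.0, -0.0]
ft_force: [0.0, -0.4, -1.6]
grip_width: 0.322
grasp_force: 49.9
```

Emit:
play_rows(plan=[0,0,0,0,0,0.002,0.1,0,0,0,0,0,0.004,0.1,0,0,0,0,0,0.006,0.1,0,0,0,0,0,0.006,0.1])

```text
clock: 8.15
position: [0.5582, 0.026, 0.2347]
ee_rot: [0.801, 0.599, -0.0, -0.0]
ft_force: [-0.1, 0.0, -2.6]
grip_width: 0.323
grasp_force: 49.9
```

Emit:
play_rows(plan=[0,0,0,0,0,0.0015,0.1,0,0,0,0,0,0.003,0.1,0,0,0,0,0,0.0045,0.1,0,0,0,0,0,0.0045,0.1])

```text
clock: 8.65
position: [0.5585, 0.0261, 0.2307]
ee_rot: [0.801, 0.599, 0.0, 0.0]
ft_force: [0.2, 0.4, 1.3]
grip_width: 0.323
grasp_force: 50.3
```

Emit:
play_rows(plan=[0,0,0,0,0,0.0015,0.1,0,0,0,0,0,0.003,0.1,0,0,0,0,0,0.0045,0.1,0,0,0,0,0,0.0045,0.1])

```text
clock: 9.15
position: [0.5605, 0.027, 0.2304]
ee_rot: [0.801, 0.599, 0.003, 0.002]
ft_force: [-2.6, 0.5, 28.5]
grip_width: 0.323
grasp_force: 52.9
```

Emit:
play_rows(plan=[0,0,0,0,0,-0.002,0.1,0,0,0,0,0,-0.004,0.1,0,0,0,0,0,-0.004,0.1])

```text
clock: 9.52
position: [0.5587, 0.0261, 0.2307]
ee_rot: [0.801, 0.599, 0.001, 0.0]
ft_force: [-0.3, -0.4, 8.1]
grip_width: 0.326
grasp_force: 50.9
```

Emit:
play_rows(plan=[0,0,0,0,0,0,0.36,0,0,0,0,0,0,0.4,0,0,0,0,0,0,0.45,0,0,0,0,0,0,0.55,0,0,0,0,0,0,0.7,0,0,0,0,0,0,0.85,0,0,0,0,0,0,0.9,0,0,0,0,0,0,0.9], squeeze=20)

```text
clock: 10.52
position: [0.5583, 0.026, 0.2298]
ee_rot: [0.801, 0.599, -0.0, 0.0]
ft_force: [-0.8, 0.5, 1.2]
grip_width: 0.898
grasp_force: 0.0
```

```bash
python3 - <<'E'
from h import *
o=status.get_obs();print(o['position'],o['ft_force'],o['grip_width'])
im=viewer.camera('wrist')[:,:,::-1];im2=viewer.camera('scene')[:,:,::-1]
a=cv2.resize(im[100:400,220:420],(400,600));b=cv2.resize(im2[110:230,300:380],(400,600),interpolation=cv2.INTER_CUBIC)
cv2.imwrite('pics/c3.png',np.hstack([a,b]))
E
```

```text
[0.55831921 0.02596552 0.22981088] [-0.77684009  0.45860302  1.21851944] 0.8982995275805506
```

View pics/c3.png

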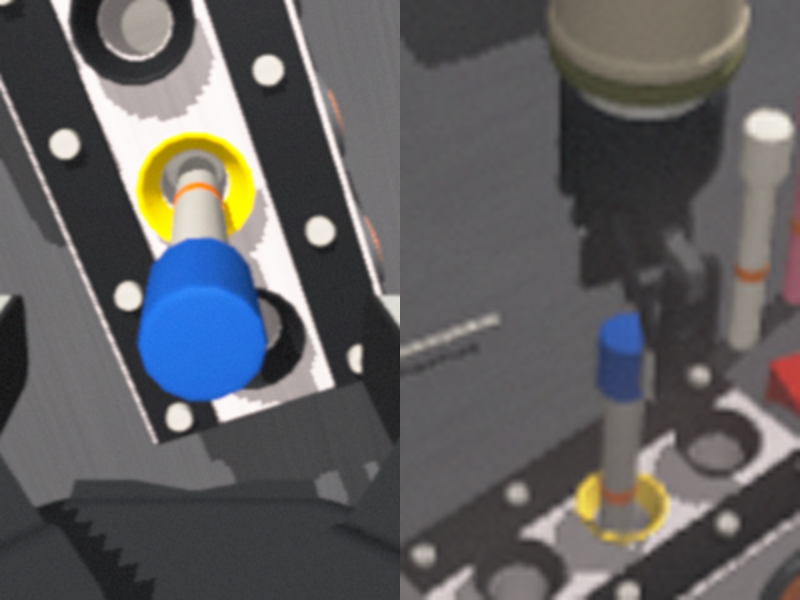

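The rod stands free and upright in the yellow well with the fingers clear of it. In the scene crop the band is at (618,497), the handle's bottom edge at (619,393) and the rim centre at about (621,507). I'll compute the band's height from these.

```bash
python3 - <<'E'
from h import *
ms=viewer.camera_model('scene');mw=viewer.camera_model('wrist')
for z in(.114,.066+.016,.061+.071,.061+.152,.021+.071,.021+.152,.061+.190): print(round(z,3),((proj(ms,(.559,.027,z))-[300,110])*5+[400,0]).round(), ((proj(mw,(.559,.027,z))-[220,100])*2).round())
mt=viewer.camera_model('top')
m=viewer.camera_model('top')
for n,u,v in[('green',550,267),('red',600,251)]: print(n,atz(m,u/1.25,v/1.25,.06),delta(atz(m,u/1.25,v/1.25,.06)))
E
```

```text
0.114 [618. 505.] [196. 191.]
0.082 [616. 541.] [196. 176.]
0.132 [619. 484.] [196. 201.]
0.213 [625. 383.] [197. 273.]
0.092 [617. 530.] [196. 180.]
0.173 [622. 434.] [197. 231.]
0.251 [629. 331.] [198. 334.]
green [ 0.49688145 -0.28368556  0.06      ] [-0.31438348  0.02878601  0.16982506]
red [ 0.52630099 -0.37997016  0.06      ] [-0.39839196  0.08427302  0.16983349]
```

The band sits about where the piston-up prediction puts it (z ≈ 0.13, row 484 plus the near-surface offset; piston down would give row 530). It is above the rim, and contact came about 52 mm below the rim, so the piston is up and green is the right button. I'll rise clear of the rod first.

Emit:
play_rows(plan=[0,0,0,0,0,-0.01,0.9,0,0,0,0,0,-0.03,0.9,0,0,0,0,0,-0.06,0.9,0,0,0,0,0,-0.09,0.9,0,0,0,0,0,-0.12,0.9,0,0,0,-0.03,0,-0.13,0.9,0,0,0,-0.08,0.005,-0.13,0.5,0,0,0,-0.13,0.01,-0.13,0,0,0,0,-0.18,0.015,-0.13,0,0,0,0,-0.23,0.02,-0.12,0,0,0,0,-0.28,0.025,-0.08,0,0,0,0,-0.314,0.029,-0.03,0,0,0,0,-0.314,0.029,0.02,0,0,0,0,-0.314,0.029,0.06,0,0,0,0,-0.314,0.029,0.07,0,0,0,0,-0.314,0.029,0.07,0,0,0,0,-0.314,0.029,0.07,0])

```text
clock: 12.75
position: [0.4983, -0.2838, 0.162]
ee_rot: [0.801, 0.599, 0.001, 0.001]
ft_force: [0.3, -0.8, -0.5]
grip_width: -0.007
grasp_force: 0.0
```

```bash
python3 - <<'E'
from h import *
o=status.get_obs();print(o['clock'],o['position'],o['ft_force'],o['grip_width'])
m=snap('wrist','w2.png');P=np.array(o['position'])
im=cv2.imread('pics/w2.png');s=viewer.camera('scene')[:,:,::-1]
cv2.imwrite('pics/w2.png',np.vstack([cv2.resize(im,(640,400)),cv2.resize(s[100:300,150:470],(320,200))if 0 else s[130:330,0:640]]))
print(proj(m,(.4969,-.2837,.06)),proj(m,P+[0,0,-.014]))
E
```

```text
12.75 [ 0.49831622 -0.28376926  0.16200541] [ 0.2753512  -0.81009707 -0.49161509] -0.006592339813815382
[315.6162814  201.14844302] [317.86042724 240.39650026]
```

View pics/w2.png

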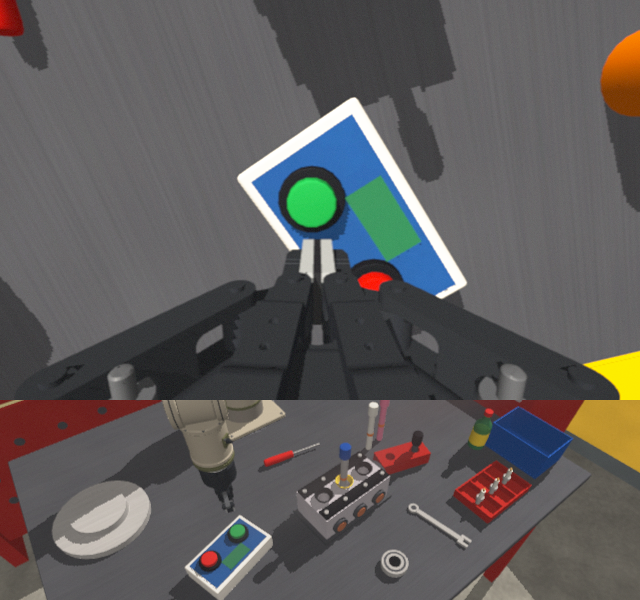

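The wrist view has the green button centred at (312,202), predicted (316,201). The rod still stands in the well. I'll shift 4 mm and descend.

Emit:
play_rows(plan=[0,0,0,0,-0.004,0.02,0,0,0,0,0,-0.004,0.045,0,0,0,0,0,-0.004,0.062,0,0,0,0,0,-0.004,0.072,0,0,0,0,0,-0.004,0.072,0])

```text
clock: 13.48
position: [0.4933, -0.2822, 0.0877]
ee_rot: [0.801, 0.599, -0.0, -0.0]
ft_force: [-0.1, -0.3, -0.8]
grip_width: 0.003
grasp_force: 0.0
```

Emit:
play_rows(plan=[0,0,0,0,0,0.003,0,0,0,0,0,0,0.006,0,0,0,0,0,0,0.009,0,0,0,0,0,0,0.009,0])

```text
clock: 13.98
position: [0.4932, -0.2822, 0.0786]
ee_rot: [0.801, 0.599, -0.0, -0.0]
ft_force: [0.5, -0.3, 0.9]
grip_width: 0.005
grasp_force: 0.0
```

Fingertips are at about 0.065; I'll continue in small steps.

Emit:
play_rows(plan=[0,0,0,0,0,0.0015,0,0,0,0,0,0,0.003,0,0,0,0,0,0,0.004,0,0,0,0,0,0,0.004,0])

```text
clock: 14.48
position: [0.4933, -0.2822, 0.0748]
ee_rot: [0.801, 0.599, -0.0, -0.0]
ft_force: [0.1, -0.3, -0.4]
grip_width: 0.002
grasp_force: 0.0
```

Emit:
play_rows(plan=[0,0,0,0,0,0.0015,0,0,0,0,0,0,0.003,0,0,0,0,0,0,0.004,0,0,0,0,0,0,0.004,0])

```text
clock: 14.98
position: [0.4933, -0.2822, 0.0707]
ee_rot: [0.801, 0.599, -0.0, -0.0]
ft_force: [0.8, 0.3, -0.2]
grip_width: 0.004
grasp_force: 0.0
```

Emit:
play_rows(plan=[0,0,0,0,0,0.0015,0,0,0,0,0,0,0.003,0,0,0,0,0,0,0.004,0,0,0,0,0,0,0.004,0])

```text
clock: 15.48
position: [0.4933, -0.2822, 0.0667]
ee_rot: [0.801, 0.599, -0.0, -0.0]
ft_force: [0.6, 0.7, 0.3]
grip_width: -0.002
grasp_force: 0.0
```

Emit:
play_rows(plan=[0,0,0,0,0,0.0015,0,0,0,0,0,0,0.003,0,0,0,0,0,0,0.003,0])

```text
clock: 15.85
position: [0.4934, -0.2823, 0.0639]
ee_rot: [0.801, 0.599, 0.0, 0.0]
ft_force: [-0.6, 0.2, 2.2]
grip_width: -0.001
grasp_force: 0.9
```

Emit:
play_rows(plan=[0,0,0,0,0,0.002,0,0,0,0,0,0,0.004,0,0,0,0,0,0,0.006,0,0,0,0,0,0,0.006,0])

```text
clock: 16.35
position: [0.4935, -0.2823, 0.0585]
ee_rot: [0.801, 0.599, -0.0, 0.0]
ft_force: [-3.4, 1.1, 11.3]
grip_width: -0.005
grasp_force: 5.5
```

Emit:
play_rows(plan=[0,0,0,0,0,0.001,0,0,0,0,0,0,0.002,0,0,0,0,0,0,0.002,0])

```text
clock: 16.73
position: [0.4937, -0.2824, 0.0582]
ee_rot: [0.801, 0.599, -0.0, 0.001]
ft_force: [-10.5, 5.0, 28.3]
grip_width: -0.001
grasp_force: 14.1
```

The button has bottomed out: force rose to 28 N with no further travel. Retracting.

Emit:
play_rows(plan=[0,0,0,0,0,-0.005,0,0,0,0,0,0,-0.02,0,0,0,0,0,0,-0.06,0,0,0,0,0,0,-0.1,0,0,0,0,0,0,-0.12,0,0,0,0,0,0,-0.12,0,0,0,0,0,0,-0.12,0,0,0,0,0,0,-0.12,0])

```text
clock: 17.73
position: [0.4928, -0.282, 0.1746]
ee_rot: [0.801, 0.599, -0.0, -0.001]
ft_force: [0.0, 0.1, -0.8]
grip_width: -0.003
grasp_force: 0.0
```

```bash
python3 - <<'E'
from h import *
snap('scene','f.png',crop=(150,120,420,330),k=2.5)
E
```

```text
(no output)
```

View pics/f.png

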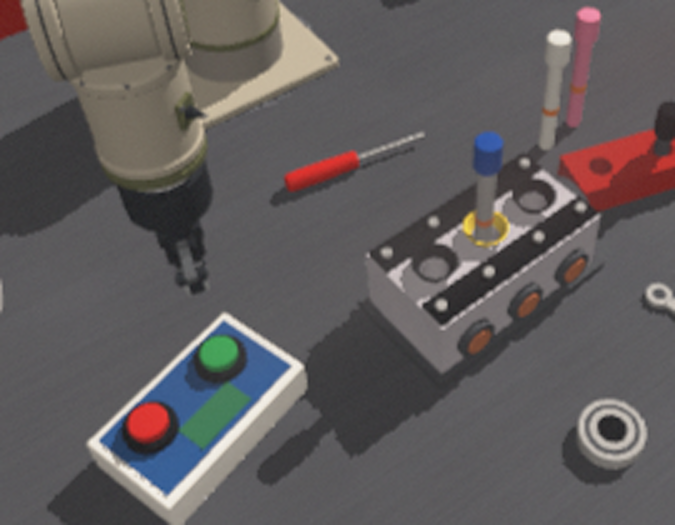

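The rod stands upright in the yellow well with its band above the rim at (485,224), the green button has sprung back at (220,354), and the robot is clear of everything.

```bash
python3 -c "
from workcell import manip
print(manip.hand_in())"
```

```text
the job is handed in; nothing more can be done
None
```

Job handed in at about 18 s: the rod rests on the piston about 52 mm below the yellow collar's rim with its band above the rim (piston up), and I pressed only the green button, all the way down.

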